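# Close and latch the pen lathe's sliding chip guard

### The arm

A 6-joint arm with a two-finger parallel gripper is mounted at the origin on a cart in front of the work surface, level with it; the furniture and walls round the work are solid. World frame = base frame: x ahead of the robot, y to its left, z up, the work surface at z = 0. Lengths are in m, angles in degrees, forces in N, time in s.
With the tool pointing down it reaches from about 0.3 to 0.75 m from the base axis. Payload 8.5 kg.
Tool frame: the origin (TCP) lies between the finger pads; the fingertips stand 14 mm ahead of it and the grasp point (between the pads) lies 5 mm behind it; z points along the fingers, y is the line along which they close (so a half turn about z gives the same grasp; the last joint's range is limited). The gripper opens to 85 mm and grips with 20 to 120 N. Pads are 22 mm wide; open, the fingers measure 114 mm over their backs; the gripper's body (76 mm by 85 mm) begins 54 mm behind the grasp point. The pads swing forward as they close: fully open they stand 13 mm farther back than shut.
Start: joints at [55.961, 21.807, 74.336, -0, 83.858, -12.336], TCP at [0.203, 0.511, 0.245] pointing down, gripper open.
Joint ranges: [-178.18, 178.18], [-50.72, 133.34], [12.68, 142.11], [-81.47, 261.47], [9.98, 163.14], [-165.26, 165.26]. Speed limits (degrees/s): [136.94, 136.94, 180, 180, 180, 180].

### API

Orientations are given as [roll, pitch, yaw] about the fixed x, y, z axes, in that order (R = Rz(yaw) Ry(pitch) Rx(roll)).
In Python, from rig import manip, effector, eyes, hand_in, nets gives the robot as it stands. Calls block until the motion is done:
- manip.reach(position, orientation): joint-space move of the TCP to a pose.
- manip.servo_line(position, ori=None, vel=0.15): straight line of the TCP; ori=None keeps the orientation; vel is the mean speed in m/s.
- manip.goto_joints(angles): joint-space move.
- effector.grip(opening, squeeze=None): finger opening in m; squeeze is the grip in N (None keeps the last); returns when the fingers have stopped.
- manip.sleep(seconds).
- manip.solve_ik(position, orientation): joint angles nearest the present ones, or None.
- eyes.snapshot(name): name is "scene" or "side" or "wrist"; returns a dict with "image" (400x640x3 uint8, red, green, blue), "z_map" (400x640 float32, m along the optical axis (not along the pixel's ray), 0 where there is no reading), "intrinsics" (3x3 intrinsics, pixels), "extrinsics" (4x4, takes a point from world to camera coordinates); the wrist camera has in their place "mount" (4x4, takes a point from camera to tool coordinates, whose origin is the TCP and whose axes are the flange's). Camera axes: x right, y up, looking along -z (the intrinsics and any distortion apply to the point x, -y, -z); pixel columns grow to the right and rows downward; lengths in m; the calibration is good to about 2 mm. A picture is of the moment at which its call begins: read the wrist's pose just before it.
A pose or a line that the arm cannot do raises manip.MotionError and nothing moves.
- hand_in(): hands the job in; it is judged then, once.
Trained networks look in a picture, given as the dict that the camera call returned (one of the last four; its "shot" number tells which), for a name from the list of things; names that differ only in an ending like _2 or _b are one class to them, and where a whole thing is asked for, a point or a joint stands for the part that bears it (a point fixed in the world has none). Each returns a list of dicts, best first, with "confidence" (0 to 1); they miss things now and then, are a little off and sometimes report something else, mostly with a low value. They report only what shows in the picture. A call takes as long as a camera call.
- nets.look_for(picture, name): "box" ([left, top, width, height] in pixels, round what is visible of it).
- nets.outline_of(picture, name): "region" (400x640 bool, what is visible of it) and "box" ([left, top, width, height] in pixels, round what is visible of it).
- nets.mark_of(picture, name): "position" ([row, column] in pixels: a listed point, or the origin of a listed thing).
Readings, each from a call of its own:
- manip.read_clock(): time.
- manip.read_joint_positions(): joint angles.
- manip.read_dq(): joint speeds.
- manip.read_effort(): joint torques, N m.
- manip.read_eef_pos(): TCP position.
- manip.read_ee_rot(): TCP orientation.
- manip.read_ft_force(): force on the tool from outside, world axes, zero at the start.
- manip.read_ft_torque(): the same for the moment, N m.
- manip.read_opening(): finger opening in m.
- manip.read_finger_force(): force on a finger pad.
Only numpy, scipy, OpenCV 4.12 (cv2) and the standard library are available. Lean on these libraries where they do the work, as an engineer would, in place of code of your own. Each camera call takes 0.05 s, during which the arm holds its last target. There are 200 camera calls.

### The job

The clear chip guard of the little green pen lathe has been left open. Push it along its rails by its red tab until the yellow catch clicks behind it and the guard stays shut by itself when you let go; push firmly but do not ram it against the stop, and leave the ink bottle and sanding block in front of the lathe and the wax tin behind it where they are.

Things in the scene. Friction and masses are not known exactly. Their poses are not given: they have to be found in the camera images.
- machine: Green bench lathe, fixed; bed 130 x 360 mm. Origin: centre of the bed's underside, on the table; z up. Its y axis runs along the bed from headstock (80 x 100 x 100 mm high, at y -180 to -80 mm, carries the yellow catch, up to 140 mm high) to tailstock. The guard slides along y and closes towards -y. The catch sits up to 20 mm nearer or farther each time, and this is not measured.
- guard (a joint): Travel of the clear guard, m, larger = more open (at most 0.125). Friction 1.5 N. Over the last 52 mm before latching a sprung plunger pushes it back with 5 to 8 N; let go too early it is thrown back to 0.055 or more. Latched it rests between 0.004 and 0.045, depending on where the catch sits. A hard stop comes about 4 mm beyond latching.
- push_tab (a point): Centre of the pushing face of the red tab on the guard's roof, 134 mm above the table; moves with the guard. The face looks to machine +y; its machine y = 0.044 + joint guard. Tab: 60 mm wide (machine x), 8 thick, 112 to 156 mm above the table. The roof (top at 112 mm, 92 mm wide) runs on 11 mm behind the face, then ends. Nothing higher within 100 mm.
- catch (a joint): Angle of the yellow catch arm on the headstock, rad: 0 = down (at rest, or dropped in behind the guard's tooth); it rises to about 0.2 while the tooth passes below it, adding some 5 to 8 N to the push (15 to 22 N in all), then snaps back to 0: the click.
- ink_bottle: Ink bottle, black cap, 54 x 114 x 100 mm high, loose, on the robot's side of the lathe; origin at the centre of its underside.
- sanding_block: Cork sanding block, 56 x 92 x 27 mm, loose, on the robot's side of the lathe; origin at the centre of its underside.
- wax_tin: Round tin, 67 mm across, 22 mm high, loose, on the far side of the lathe; origin at the centre of its underside.

How it is judged:
By the outcome, as a careful person would: the job done as asked, in the order asked, and still so for the second after the job is handed in, with the robot touching nothing.
It also fails if it takes over 40 s, if anything falls off the work surface, if the arm or the gripper's body presses on something with over 40 N, if the wrist force passes 120 N, or if a joint passes its speed limit or range.

## Working session

There is one attempt and no reset: what is moved stays moved. The work goes in short steps, each a Python script; the robot and the scene stay as the last script left them, time stands still between calls to the robot, and variables do not carry over. Pictures are saved under pics/ and viewed, at most 10 in all, crops included, and the job is handed in when it is done.

```bash
ls; mkdir -p pics; cat > h.py <<'E'
import numpy as np, cv2
from rig import manip, effector, eyes, hand_in, nets
def ray(s,r,c):
    K=s["intrinsics"];T=np.linalg.inv(s["extrinsics"])
    d=np.array([(c-K[0,2])/K[0,0],-(r-K[1,2])/K[1,1],-1.0])
    return T[:3,3],T[:3,:3]@d
def pt(s,r,c,z=None):
    o,d=ray(s,r,c)
    if z is None:
        r,c=int(round(r)),int(round(c)); return o+d*s["z_map"][r,c]
    return o+d*(z-o[2])/d[2]
def save(s,n): cv2.imwrite(f"pics/{n}.png",s["image"][:,:,::-1])
E
cat > a.py <<'E'
from h import *
np.set_printoptions(precision=4,suppress=True)
for n in("scene","side"):
    s=eyes.snapshot(n); save(s,n+"0")
    print(n,[k for k in s], s["extrinsics"][:3])
    for t in("machine","push_tab","ink_bottle","sanding_block","wax_tin","catch"):
        m=nets.mark_of(s,t)[:2]; l=nets.look_for(s,t)[:2]
        print(t,[(np.round(x["position"],1),round(x["confidence"],2),pt(s,*x["position"],z=.134 if t=="push_tab" else 0)) for x in m],[(np.round(x["box"]),round(x["confidence"],2)) for x in l])
print(manip.read_clock(),manip.read_eef_pos(),manip.read_ee_rot())
E
python3 a.py
```

```text
pics
rig.py
scene ['image', 'z_map', 'intrinsics', 'extrinsics', 'shot'] [[ 0.5386 -0.8424 -0.0147 -0.3216]
 [ 0.4017  0.2413  0.8834 -0.3017]
 [-0.7407 -0.4817  0.4684 -0.58  ]]
machine [] [(array([252., 146., 160., 138.]), 0.87)]
push_tab [(array([160.2, 267.6]), 0.56, array([0.5847, 0.13  , 0.134 ]))] [(array([252., 144.,  85.,  84.]), 0.58)]
ink_bottle [(array([257.4, 264.6]), 0.79, array([0.4461, 0.0391, 0.    ]))] [(array([241., 206.,  42.,  56.]), 0.66)]
sanding_block [(array([292.6, 335.1]), 0.64, array([ 0.4266, -0.1334,  0.    ]))] [(array([308., 266.,  57.,  46.]), 0.78), (array([239., 206.,  46.,  56.]), 0.19)]
wax_tin [(array([212.4, 355.5]), 0.61, array([ 0.6925, -0.0255,  0.    ]))] [(array([345., 200.,  13.,   8.]), 0.55)]Traceback (most recent call last):
  File "a.py", line 7, in <module>
    m=nets.mark_of(s,t)[:2]; l=nets.look_for(s,t)[:2]
      ~~~~~~~~~~~~^^^^^
ValueError: it knows: ink_bottle, machine, push_tab, sanding_block, wax_tin
```

```bash
sed -i 's/,"catch"//' a.py; python3 a.py; python3 -c "
import cv2
for n in('scene','side'):
    i=cv2.imread(f'pics/{n}0.png')
    cv2.imwrite(f'pics/{n}_v.png',i)"
```

```text
scene ['image', 'z_map', 'intrinsics', 'extrinsics', 'shot'] [[ 0.5386 -0.8424 -0.0147 -0.3216]
 [ 0.4017  0.2413  0.8834 -0.3017]
 [-0.7407 -0.4817  0.4684 -0.58  ]]
machine [(array([233.7, 324.3]), 0.77, array([ 0.5795, -0.0138,  0.    ]))] [(array([248., 144., 165., 137.]), 0.66), (array([253., 146.,  83.,  82.]), 0.56)]
push_tab [(array([158.2, 271.2]), 0.89, array([0.5972, 0.1302, 0.134 ]))] [(array([252., 146.,  85.,  82.]), 0.88)]
ink_bottle [(array([253. , 261.8]), 0.73, array([0.455 , 0.0533, 0.    ]))] []
sanding_block [(array([294.8, 333.9]), 0.68, array([ 0.4204, -0.1347,  0.    ]))] [(array([304., 268.,  59.,  45.]), 0.67), (array([251., 146.,  85.,  82.]), 0.59)]
wax_tin [(array([213.8, 356.3]), 0.54, array([ 0.6879, -0.0302,  0.    ]))] [(array([345., 200.,  12.,   6.]), 0.46)]
side ['image', 'z_map', 'intrinsics', 'extrinsics', 'shot'] [[-0.8863 -0.4631 -0.0106  0.4493]
 [ 0.3786 -0.7375  0.5593 -0.2581]
 [-0.2668  0.4917  0.8289 -0.7832]]
machine [(array([217.3, 300.2]), 0.85, array([ 0.577 , -0.0104,  0.    ]))] [(array([236., 141., 126., 141.]), 0.74), (array([254., 179.,  27.,  24.]), 0.26)]
push_tab [(array([229.2, 252. ]), 0.63, array([0.6039, 0.1309, 0.134 ]))] [(array([232., 181.,  78.,  92.]), 0.76)]
ink_bottle [] [(array([315., 224.,  33.,  45.]), 0.68)]
sanding_block [(array([202.8, 376.4]), 0.57, array([ 0.4205, -0.1415, -0.    ]))] [(array([359., 185.,  28.,  35.]), 0.72)]
wax_tin [] [(array([254., 182.,  27.,  18.]), 0.77)]
1.65 [0.2034 0.511  0.2453] [179.9983   0.0004 158.2983]
```

View pics/scene0.png

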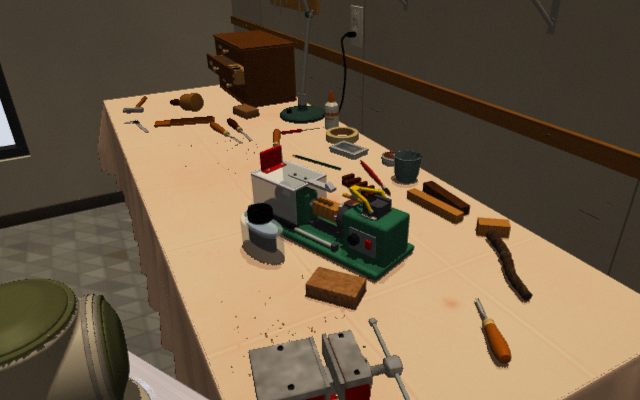

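View pics/side0.png

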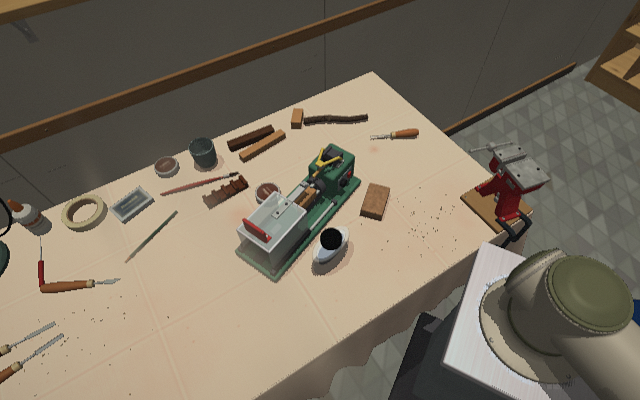

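```bash
cat >> h.py <<'E'
def cloud(s,T=None):
    K=s["intrinsics"]; T=np.linalg.inv(s["extrinsics"]) if T is None else T
    r,c=np.mgrid[:400,:640]; z=s["z_map"]
    P=np.stack([(c-K[0,2])/K[0,0]*z,-(r-K[1,2])/K[1,1]*z,-z],-1)
    return P@T[:3,:3].T+T[:3,3]
def fit(s,T=None):
    P=cloud(s,T); h=cv2.cvtColor(s["image"],cv2.COLOR_RGB2HSV); ok=s["z_map"]>0
    near=ok&(abs(P[...,0]-.58)<.16)&(abs(P[...,1])<.26)
    H,S,V=[h[...,i].astype(int) for i in range(3)]
    red=near&((H<8)|(H>172))&(S>150)&(V>60)&(P[...,2]>.10)
    R=P[red]; print("red",len(R))
    if len(R)>8:
        print(np.percentile(R,[2,50,98],axis=0))
        (c,sz,a)=cv2.minAreaRect(R[:,:2].astype(np.float32)); print("rect",np.array(c),sz,a)
        d=np.linalg.svd(R[:,:2]-R[:,:2].mean(0))[2][0] if len(R)<3000 else 0; print("tab dir",d,np.degrees(np.arctan2(d[1],d[0])))
    g=near&(H>60)&(H<95)&(S>80)&(P[...,2]>.006)
    g=cv2.morphologyEx(g.astype(np.uint8),cv2.MORPH_OPEN,np.ones((3,3)))>0
    G=P[g]
    for nm,m in(("all",G[:,2]<.12),("low",G[:,2]<.04),("headtop",(G[:,2]>.09)&(G[:,2]<.11))):
        Q=G[m]
        if len(Q)>10:
            c,sz,a=cv2.minAreaRect(Q[:,:2].astype(np.float32)); print("green",nm,len(Q),np.array(c),sz,a,np.percentile(Q[:,2],[5,95]))
def toolT():
    from scipy.spatial.transform import Rotation as Ro
    T=np.eye(4);T[:3,:3]=Ro.from_euler("xyz",manip.read_ee_rot(),degrees=True).as_matrix();T[:3,3]=manip.read_eef_pos();return T
E
cat > b.py <<'E'
from h import *
np.set_printoptions(precision=4,suppress=True)
for n in("scene","side"): print(n); fit(eyes.snapshot(n))
y=manip.read_ee_rot()[2]
for p in([.55,.13,.42],[.55,.13,.36],[.5,.15,.4]):
    if manip.solve_ik(p,[180,0,80]) is not None: manip.reach(p,[180,0,80]);break
print(p,manip.read_joint_positions())
T=toolT(); s=eyes.snapshot("wrist"); save(s,"wrist0"); print(s["mount"]); fit(s,T@s["mount"]); print(manip.read_clock())
E
python3 b.py
```

```text
scene
red 421
[[0.5679 0.1155 0.114 ]
 [0.5921 0.1284 0.1344]
 [0.623  0.1353 0.1559]]
rect [0.5961 0.1252] (0.019782690331339836, 0.06176923215389252) 81.60723876953125
tab dir [-0.9856  0.1691] 170.2646108575382
green all 4614 [ 0.5378 -0.0729] (0.1357259303331375, 0.266196072101593) 5.151083469390869 [0.0135 0.1006]
green low 2269 [ 0.5628 -0.0696] (0.2504477798938751, 0.12707893550395966) 82.02027893066406 [0.0114 0.0353]
green headtop 951 [ 0.5627 -0.0758] (0.23632022738456726, 0.07873206585645676) 81.5213623046875 [0.0913 0.1015]
side
red 81
[[0.5687 0.1211 0.1123]
 [0.5888 0.1307 0.1538]
 [0.6223 0.1364 0.1571]]
rect [0.5957 0.1252] (0.018151331692934036, 0.05525796860456467) 81.86911010742188
tab dir [-0.9998  0.0223] 178.72079939478851
green all 1250 [ 0.5559 -0.0468] (0.2833893895149231, 0.1016586571931839) 81.24646759033203 [0.0133 0.1001]
green low 874 [ 0.5317 -0.0431] (0.2833893895149231, 0.052811771631240845) 81.24646759033203 [0.0128 0.0194]
green headtop 349 [ 0.5536 -0.14  ] (0.09569860249757767, 0.0758572369813919) 80.79244232177734 [0.0931 0.101 ]
[0.55, 0.13, 0.42] [  1.3785  20.544   48.3509   0.0096 111.1353  11.2923]
[[ 0.0005  0.955   0.2965  0.0746]
 [ 1.     -0.0005 -0.0001 -0.0007]
 [ 0.      0.2965 -0.955  -0.1285]
 [ 0.      0.      0.      1.    ]]
red 394
[[0.5705 0.1139 0.1136]
 [0.5988 0.13   0.1543]
 [0.6248 0.1371 0.1571]]
rect [0.5977 0.1245] (0.01950620673596859, 0.05885353311896324) 80.80990600585938
tab dir [-0.9892  0.1465] 171.57389712706683
green all 3918 [ 0.5764 -0.0136] (0.3550041615962982, 0.1267358511686325) 81.20909118652344 [0.0164 0.1005]
green low 2791 [ 0.5764 -0.0136] (0.3550041615962982, 0.1267358511686325) 81.20909118652344 [0.0162 0.0195]
green headtop 1068 [ 0.557  -0.1412] (0.09599116444587708, 0.07735323905944824) 80.65638732910156 [0.0958 0.1011]
3.7667
```

View pics/wrist0.png

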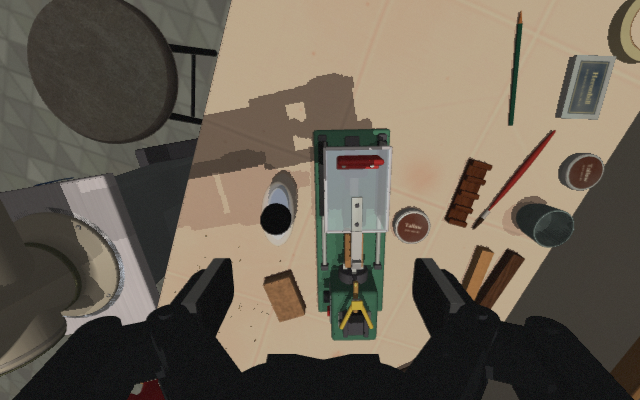

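```bash
cat >> h.py <<'E'
O=np.array([.5764,-.0136,0]); a=np.radians(81.2); Y=np.array([np.cos(a),np.sin(a),0]); X=np.array([Y[1],-Y[0],0])
def W(x,y,z): return (O+x*X+y*Y+[0,0,z]).tolist()
def ly(): return float((np.array(manip.read_eef_pos())-O)@Y)
ORI=[180,0,81.2]
def F(): return np.array(manip.read_ft_force())
E
cat > c.py <<'E'
from h import *
manip.reach(W(0,.19,.22),ORI)
effector.grip(0)
manip.servo_line(W(0,.19,.139),vel=.1)
f0=F(); np.save("f0.npy",f0); print("f0",f0,ly(),manip.read_clock())
y=.185; log=[]
while y>.06:
    f=(F()-f0)@Y
    fine=f>4
    y-=.001 if fine else .002
    manip.servo_line(W(0,y,.139),vel=.025 if fine else .04)
    f=(F()-f0)@Y; log.append((round(y,4),round(ly(),4),round(f,1),round(manip.read_clock(),2)))
    if f>4 and fine or manip.read_clock()>14: break
for l in log[::3]+log[-2:]: print(*l)
E
python3 c.py
```

```text
f0 [-0.15083399  0.30486697  0.74860262] 0.19010056698137315 6.35
0.183 0.1827 -0.8 6.67
0.177 0.1769 -0.1 7.42
0.171 0.1709 -0.7 8.18
0.165 0.1649 -0.1 8.93
0.159 0.1589 -0.5 9.68
0.153 0.1528 -0.8 10.43
0.147 0.1468 0.3 11.18
0.141 0.1408 -0.0 11.93
0.135 0.1354 4.5 12.68
0.135 0.1354 4.5 12.68
0.134 0.1345 5.1 12.93
```

```bash
cat > d.py <<'E'
from h import *
np.set_printoptions(precision=4,suppress=True)
for n in("side","scene"):
    s=eyes.snapshot(n); save(s,n+"1"); fit(s)
i=s["image"][100:300,200:450]; cv2.imwrite("pics/crop1.png",cv2.resize(i,(750,600))[:,:,::-1])
print((F()-np.load("f0.npy"))@Y,manip.read_clock())
E
python3 d.py
```

```text
red 40
[[0.5639 0.0963 0.1134]
 [0.5667 0.1093 0.1215]
 [0.5804 0.1111 0.1407]]
rect [0.5722 0.1032] (0.01585370860993862, 0.016306104138493538) 85.08606719970703
tab dir [0.644  0.7651] 49.912229731936236
green all 441 [ 0.5295 -0.007 ] (0.045297540724277496, 0.19328436255455017) 1.5700421333312988 [0.0132 0.0194]
green low 441 [ 0.5295 -0.007 ] (0.045297540724277496, 0.19328436255455017) 1.5700421333312988 [0.0132 0.0194]
red 131
[[0.5633 0.087  0.1141]
 [0.5903 0.1017 0.132 ]
 [0.6199 0.1109 0.1563]]
rect [0.5989 0.0991] (0.02292933501303196, 0.07412242889404297) 82.23928833007812
tab dir [-0.9756  0.2198] 167.30482647519557
green all 4194 [ 0.5394 -0.0735] (0.13612839579582214, 0.2683033049106598) 7.256224155426025 [0.0133 0.1007]
green low 2126 [ 0.563 -0.069] (0.2511480450630188, 0.12820665538311005) 82.13151550292969 [0.0112 0.0342]
green headtop 951 [ 0.5535 -0.1381] (0.1113622635602951, 0.07693129777908325) 80.83100128173828 [0.0915 0.1015]
5.568466469666142 13.025
```

View pics/crop1.png

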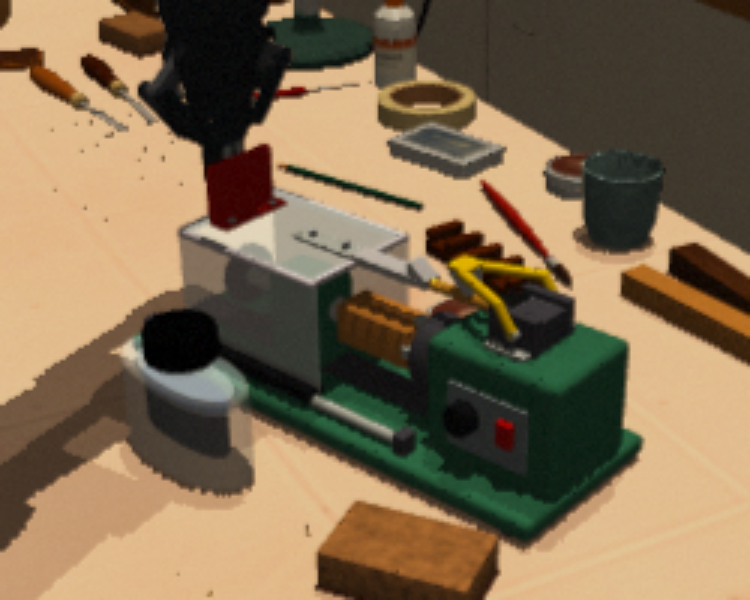

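```bash
cat > e.py <<'E'
from h import *
f0=np.load("f0.npy"); fn=lambda: float(np.mean([(F()-f0)@Y for _ in range(3)]))
def rep(y,f): print(round(y,4),round(ly(),4),round(f,1),round(manip.read_clock(),2))
y=.134; pk=0
for y in(.128,.120,.112,.105):
    manip.servo_line(W(0,y,.139),vel=.03); f=fn(); rep(y,f)
    if f>13: break
while y>.05:
    y-=.001; manip.servo_line(W(0,y,.139),vel=.02); f=fn(); rep(y,f); pk=max(pk,f)
    if f>26: print("HIGH");break
    if pk>12 and f<pk-3.5: print("DROP");break
    if manip.read_clock()>32: print("TIME");break
E
python3 e.py
```

```text
0.128 0.1282 3.5 13.38
0.12 0.1201 4.9 13.79
0.112 0.1122 5.2 14.21
0.105 0.1052 5.4 14.59
0.104 0.1045 6.4 14.84
0.103 0.1036 7.7 15.09
0.102 0.1027 7.0 15.34
0.101 0.1017 6.6 15.59
0.1 0.1009 7.6 15.84
0.099 0.1005 11.8 16.09
0.098 0.0999 13.0 16.34
0.097 0.0991 14.6 16.59
0.096 0.0981 14.2 16.84
0.095 0.0972 15.0 17.09
0.094 0.0962 15.3 17.34
0.093 0.0953 14.7 17.59
0.092 0.0943 15.9 17.84
0.091 0.0934 16.1 18.09
0.09 0.0924 17.0 18.34
0.089 0.0914 16.3 18.59
0.088 0.0904 15.4 18.84
0.087 0.0894 16.7 19.09
0.086 0.0874 10.8 19.34
DROP
```

```bash
cat > g.py <<'E'
from h import *
s=eyes.snapshot("scene"); i=s["image"][120:280,240:440]; cv2.imwrite("pics/crop2.png",cv2.resize(i,(750,600))[:,:,::-1])
f0=np.load("f0.npy"); print((F()-f0)@Y,ly(),manip.read_clock())
E
python3 g.py
```

```text
11.281835974945595 0.08745380165045967 19.3917
```

View pics/crop2.png

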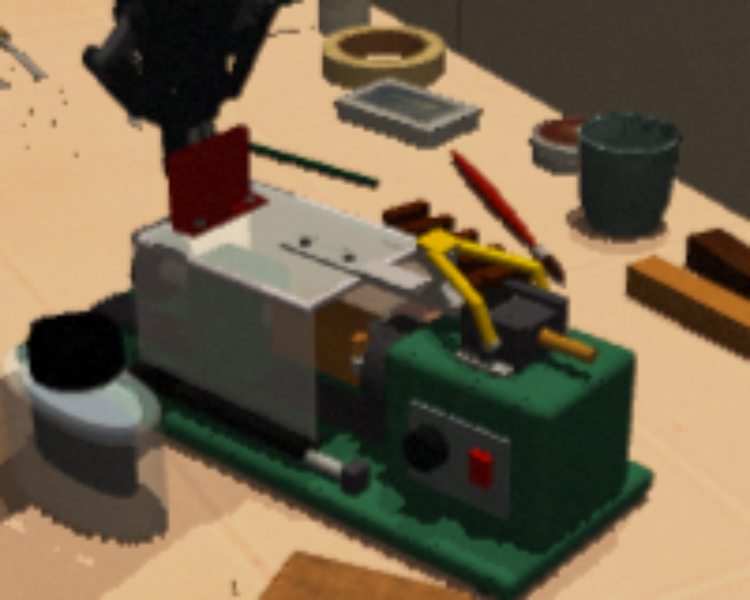

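The picture shows the guard advanced, with the catch bar at crop (435,242) down behind the tooth. I'll back off gently and watch the force.

```bash
cat > k.py <<'E'
from h import *
f0=np.load("f0.npy"); fn=lambda: float(np.mean([(F()-f0)@Y for _ in range(3)]))
y=.086; ok=False
for _ in range(9):
    y+=.001; manip.servo_line(W(0,y,.139),vel=.02); f=fn(); print(round(y,4),round(ly(),4),round(f,1),round(manip.read_clock(),2))
    if f<1.5: ok=True; break
if ok:
    manip.servo_line(W(0,y+.04,.139),vel=.08); manip.servo_line(W(0,y+.04,.24),vel=.12)
    np.set_printoptions(precision=4,suppress=True)
    s=eyes.snapshot("scene"); i=s["image"][120:280,240:440]; cv2.imwrite("pics/crop3.png",cv2.resize(i,(750,600))[:,:,::-1]); fit(s); print(manip.read_clock())
E
python3 k.py
```

```text
0.087 0.0877 7.4 19.64
0.088 0.0882 5.2 19.89
0.089 0.0891 4.8 20.14
0.09 0.0905 7.1 20.39
0.091 0.0915 6.1 20.64
0.092 0.0926 7.8 20.89
0.093 0.0935 6.0 21.14
0.094 0.0945 7.5 21.39
0.095 0.0955 6.6 21.64
```

```bash
cat > m.py <<'E'
from h import *
f0=np.load("f0.npy"); fn=lambda: float(np.mean([(F()-f0)@Y for _ in range(3)]))
def yel(s):
    h=cv2.cvtColor(s["image"],cv2.COLOR_RGB2HSV)[120:280,330:400]
    m=(abs(h[...,0].astype(int)-26)<7)&(h[...,1]>170)&(h[...,2]>110); r,c=np.nonzero(m); return len(r),round(r.mean(),2),round(np.percentile(r,5),1),round(c.mean(),2)
y=.095; pk=0
while y>.0825:
    y-=.001; manip.servo_line(W(0,y,.139),vel=.02); f=fn(); pk=max(pk,f)
    s=eyes.snapshot("scene"); print(round(y,4),round(ly(),4),round(f,1),yel(s),round(manip.read_clock(),2))
    if f>21: print("HIGH");break
    if y<.0845 and pk>12 and f<pk-4: print("DROP");break
i=s["image"][120:280,240:440]; cv2.imwrite("pics/crop3.png",cv2.resize(i,(750,600))[:,:,::-1])
E
python3 m.py; python3 - <<'E'
import cv2;from pathlib import Path
E
```

```text
0.094 0.0953 11.2 (214, np.float64(72.35), np.float64(64.0), np.float64(35.21)) 21.94
0.093 0.0949 14.0 (213, np.float64(72.46), np.float64(64.6), np.float64(35.34)) 22.24
0.092 0.0942 15.5 (206, np.float64(72.0), np.float64(64.0), np.float64(35.62)) 22.54
0.091 0.0933 16.1 (207, np.float64(71.71), np.float64(64.0), np.float64(35.31)) 22.84
0.09 0.0923 16.5 (210, np.float64(71.77), np.float64(64.0), np.float64(35.55)) 23.14
0.089 0.0914 16.9 (206, np.float64(71.62), np.float64(63.0), np.float64(35.62)) 23.44
0.088 0.0904 16.6 (216, np.float64(71.69), np.float64(63.0), np.float64(36.06)) 23.74
0.087 0.0894 16.3 (215, np.float64(71.37), np.float64(63.0), np.float64(35.91)) 24.04
0.086 0.0874 11.7 (212, np.float64(71.23), np.float64(62.6), np.float64(36.02)) 24.34
0.085 0.0866 12.0 (209, np.float64(71.3), np.float64(63.0), np.float64(36.15)) 24.64
0.084 0.0855 11.9 (208, np.float64(71.25), np.float64(63.0), np.float64(36.15)) 24.94
DROP
```

View pics/crop3.png

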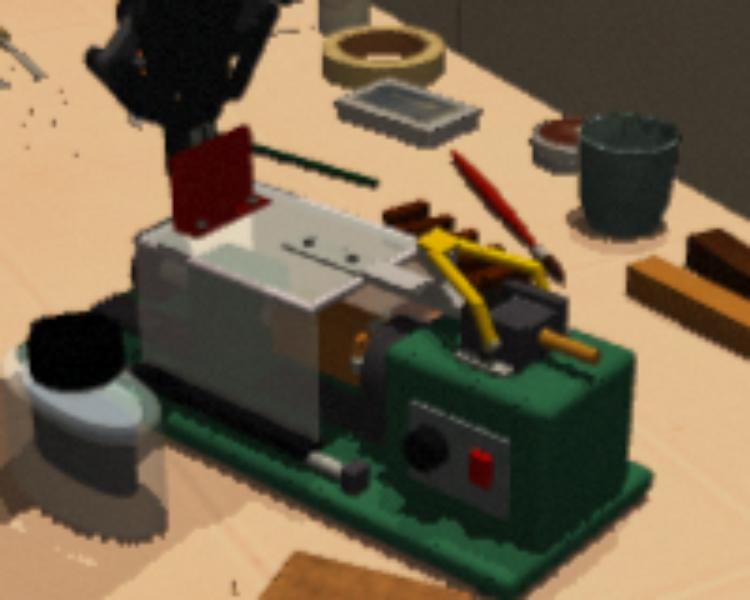

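```bash
cat > n.py <<'E'
from h import *
import m0
f0=np.load("f0.npy"); fn=lambda: float(np.mean([(F()-f0)@Y for _ in range(4)]))
y=.084; why="TIME"
while manip.read_clock()<34:
    y-=.001; manip.servo_line(W(0,y,.139),vel=.02); f=fn(); r="" if round(y*1000)%3 else m0.yel(eyes.snapshot("scene"))[1]
    print(round(y,4),round(ly(),4),round(f,1),r,round(manip.read_clock(),2))
    if f>19.5: why="HIGH";break
    if f<9.3: why="DROP";break
print(why,m0.yel(eyes.snapshot("scene")))
E
(echo 'from h import *'; sed -n '/^def yel/,/^y=/p' m.py | sed '$d') > m0.py; python3 n.py
```

```text
0.083 0.0844 11.8  25.19
0.082 0.083 9.5  25.44
0.081 0.0819 8.7 73.18 25.74
DROP (198, np.float64(73.18), np.float64(66.0), np.float64(35.68))
```

The catch has dropped: its mean row went from 71.2 to 73.2. Backing off again as a check.

```bash
sed -i 's/y=.086; ok/y=.081; ok/; s/range(9)/range(6)/' k.py; python3 k.py
```

```text
0.082 0.0827 7.5 26.04
0.083 0.0836 6.7 26.29
0.084 0.0845 6.2 26.54
0.085 0.0845 0.2 26.79
red 480
[[0.5565 0.04   0.1142]
 [0.5818 0.0523 0.1327]
 [0.6106 0.0604 0.1562]]
rect [0.5838 0.0488] (0.020563628524541855, 0.05936313793063164) 78.40162658691406
tab dir [-0.9842  0.1769] 169.80881045383947
green all 3813 [ 0.5319 -0.0433] (0.1334831565618515, 0.3240979313850403) 4.379421710968018 [0.0129 0.1005]
green low 1966 [ 0.5356 -0.043 ] (0.12597057223320007, 0.3240979313850403) 4.379422187805176 [0.0111 0.0344]
green headtop 863 [ 0.5272 -0.0806] (0.0746905580163002, 0.24535995721817017) 10.613215446472168 [0.0913 0.1014]
28.4833
```

View pics/crop3.png

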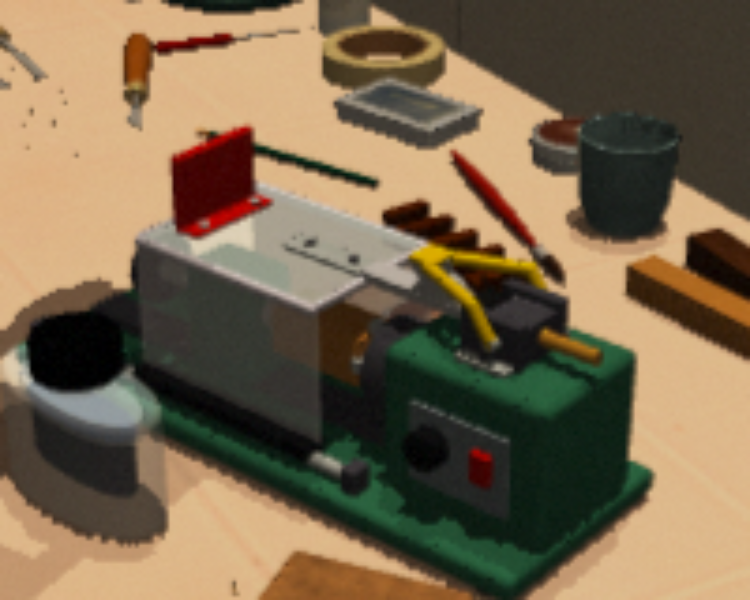

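The guard stays shut with the arm clear of it, and the catch is down behind the tooth at crop (425,255). The bottle hasn't moved.

```bash
python3 -c "
from rig import hand_in; print(hand_in())"
```

```text
the job is handed in; nothing more can be done
None
```

The guard is latched shut behind the yellow catch and stayed shut with the arm clear of it; peak push was about 17 N, it never met the hard stop, and the job was handed in at about 28.5 s with the arm touching only the tab, though only the ink bottle was checked on camera afterwards.

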